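# Sort the spares on the model-flying bench

### The arm

A 6-joint arm with a two-finger parallel gripper is mounted at the origin on the work surface. World frame = base frame: x ahead of the robot, y to its left, z up, the work surface at z = 0. Lengths are in m, angles in rad, forces in N, time in s.
With the tool pointing down it reaches from about 0.35 to 0.775 m from the base axis. Payload 7.3 kg.
Tool frame: the origin (TCP) lies at the very end of the fingers, on their centre line; the grasp point (between the pads) lies 19 mm behind it (robot.grip_depth is the distance from the TCP to the grasp point, in m); z points along the fingers, y is the line along which they close (so a half turn about z gives the same grasp; the last joint's range is limited). The gripper opens to 92 mm and grips with 3 to 60 N. Pads are 19 mm wide; open, the fingers measure 130 mm over their backs; the gripper's body (75 mm by 190 mm) begins 47 mm behind the grasp point.
Start: joints at [-1.47, 0.342, 1.524, -0, 1.275, -0.146], TCP at [0.128, -0.509, 0.227] pointing down, gripper open.
Joint ranges: [-2.53, 2.53], [-0.77, 2.02], [0.04, 2.7], [-1, 4.14], [0.28, 2.66], [-3.11, 3.11]. Speed limits (rad/s): [2.57, 2.57, 3.14, 3.14, 3.14, 3.14].

### API

Orientations are given as a rotation vector (axis times angle).
In Python, from cell import get_state, vision, robot gives the robot as it stands.
- The arm moves only by the shell command python3 -m pendant 'ROWS' [FORCE]. ROWS is JSON, a list of rows, each a list of 7 numbers: the shift along the tool's x, y, z in m, then the turn, a rotation vector about the tool's x, y, z in rad, then the finger opening in m, from 0 to 0.0918. A call has 1 to 20 rows; each row shifts and turns the commanded pose from where the row before left it, along the tool's axes as they then stand; what a row does not reach is not made up. A row lasts 1/10 s, in which the tool goes at most 50 mm and 8.59 degrees, less where a joint would pass 70% of its speed; a pose out of reach is approached as far as the arm can. A call is refused whole if a number of a shift passes 0.05 or a number of a turn 0.15, either way. A call with a gripper value outside its range is refused whole. The fingers move at their own pace and stop on an object; FORCE is the grip in N (left out, the last holds). Time passes only in rows, so rows that do not move let the fingers close. It gives the time, the measured TCP pose, the force, the opening and the grip force at its end, in the units of the state.
- get_state(): the state, without advancing time (a new reading comes with each control period).
- vision.camera(name): name is "scene" or "top" or "wrist"; returns the picture (420x560x3 uint8, red, green, blue); there is no depth.
- vision.camera_info(name): a dict with "fovy" (degrees; the focal length in pixels is half the picture's height over the tangent of half this angle, whatever the lens; pixels are square), "cx", "cy" (the principal point, pixels), "dist_coeffs" ([k1, k2, p1, p2, k3] as OpenCV has them; the pictures are not rectified), "R" (3x3) and "t" (3): a world point X has camera coordinates R X + t. Camera axes: x right, y down, z forward; pixel columns grow to the right and rows downward; lengths in m; the calibration is good to about 2 mm. A picture is of the moment at which its call begins: read the wrist's pose just before it. camera_info takes no time and is no camera call; for the wrist camera it gives the pose at the moment of the call.
- robot.finish_job(): hands the job in; it is judged then, once.
The state is a dict: "clock": time; "joints": joint angles; "dq": joint speeds; "effort": joint torques, N m; "tool_pos": TCP position; "tool_rot": TCP orientation; "ft_force": force on the tool from outside, world axes, zero at the start; "ft_torque": the same for the moment, N m; "grip_width": opening from 0.0 (shut) to 1.0 (fully open); "gripper_force": force on a finger pad.
Only numpy, scipy, OpenCV 4.12 (cv2) and the standard library are available. Lean on these libraries where they do the work, as an engineer would, in place of code of your own. Each camera call takes 0.05 s, during which the arm holds its last target. There are 200 camera calls.

### The job

Sort the loose model-aircraft spares into the aluminium trays: both wheels lying flat side by side in the round dish, both servos standing upright in the oblong tray, and the battery pack lying flat in the square tray. Every part must rest on the floor of its tray, not on the rim or on another part, and the small glue bottle standing among them must be left where it is, upright.

Things in the scene. Friction and masses are not known exactly. Their poses are not given: they have to be found in the camera images.
- wheel_a: loose model-aircraft wheel lying flat: black rubber tyre 56 mm across, 24 mm thick, white hub on both faces, about 40 g; the two wheels are alike. Origin at its centre, 12 mm above what it lies on; z is the axle, upright
- wheel_b: loose model-aircraft wheel lying flat: black rubber tyre 56 mm across, 24 mm thick, white hub on both faces, about 40 g; the two wheels are alike. Origin at its centre, 12 mm above what it lies on; z is the axle, upright
- servo_a: loose servo motor standing upright: black plastic box 40 x 20 mm in plan and 38 mm tall, with two mounting ears (55 mm over both along its length, 20 mm wide, 3 mm thick, their middle 27.5 mm above the base) and, on top towards +x, a 5 mm high white round horn; flat sides 20 mm apart to grip, about 50 g; the two servos are alike. Origin at the middle of the box, 19 mm above its base; x along its length, y across, z up
- servo_b: loose servo motor standing upright: black plastic box 40 x 20 mm in plan and 38 mm tall, with two mounting ears (55 mm over both along its length, 20 mm wide, 3 mm thick, their middle 27.5 mm above the base) and, on top towards +x, a 5 mm high white round horn; flat sides 20 mm apart to grip, about 50 g; the two servos are alike. Origin at the middle of the box, 19 mm above its base; x along its length, y across, z up
- battery: loose battery pack lying flat: grey block 75 x 35 x 26 mm with a white sleeve round its middle, about 130 g. Origin at its centre, 13 mm above what it lies on; x along its length, y across the 35 mm width, z up
- round_dish: round aluminium dish fixed to the table, 150 mm across, rim 12 mm above the table, walls 4 mm, inner floor 142 mm across and 3 mm above the table. Origin at the centre of its underside, at table height
- long_tray: oblong aluminium tray fixed to the table, 92 mm along its x by 158 mm along its y, rim 12 mm high, walls 4 mm, inner floor 84 x 150 mm, 3 mm above the table. Origin at the centre of its underside
- square_tray: square aluminium tray fixed to the table, 108 x 108 mm, rim 12 mm high, walls 4 mm, inner floor 100 x 100 mm, 3 mm above the table. Origin at the centre of its underside; x and y parallel to its sides
- glue: small white glue bottle with a pointed nozzle, loose and easily knocked over, standing among the parts: 26 mm across, 60 mm tall, 30 g. Not to be handled. Origin at the centre of its underside, z up. Of the clutter that is not listed, what lies among the parts is under 25 mm tall and at least 40 mm clear of every part; taller clutter stands only beyond the trays and along the table's sides
There are look-alikes about, which are no part of the job. Leave any red look-alike of the servo_a alone.

How it is judged:
At the end, for the whole second after the job is handed in: Wheels within 45 mm of the dish centre; servo middles within 34 mm (x), 67 mm (y) of the oblong tray's; battery within 35 mm (x, y) of the square tray's; each at most 6 mm above resting height on its tray floor, level within 0.15 rad, at rest. Glue moved under 25 mm, tilted under 0.3 rad (horizontal distance between each of wheel_a, wheel_b and round_dish below 0.045 m and z of each of wheel_a, wheel_b in the frame of round_dish below 0.021 m and angle between the z axis of each of wheel_a, wheel_b and the z axis of round_dish, either way round below 0.15 rad and linear speed of each of wheel_a, wheel_b, servo_a, servo_b, battery below 0.02 m/s and angular speed of each of wheel_a, wheel_b, servo_a, servo_b, battery below 0.3 rad/s and x of servo_a in the frame of long_tray between -0.034 and 0.034 m and y of servo_a in the frame of long_tray between -0.067 and 0.067 m and z of each of servo_a, servo_b in the frame of long_tray below 0.028 m and angle between each of servo_a, servo_b's own z axis and vertical below 0.15 rad and x of servo_b in the frame of long_tray between -0.034 and 0.034 m and y of servo_b in the frame of long_tray between -0.067 and 0.067 m and x of battery in the frame of square_tray between -0.035 and 0.035 m and y of battery in the frame of square_tray between -0.035 and 0.035 m and z of battery in the frame of square_tray below 0.022 m and angle between the z axis of battery and the z axis of square_tray, either way round below 0.15 rad and distance of glue from where it was at the start of the episode below 0.025 m and angle between glue's own z axis and vertical below 0.3 rad); the robot touches nothing.
It fails at once if the glue bottle is knocked over or pushed more than 25 mm away (distance of glue from where it was at the start of the episode above 0.025 m or angle between glue's own z axis and vertical above 0.3 rad).
It also fails if it takes over 115 s, if anything falls off the work surface, if the arm or the gripper's body presses on something with over 40 N, if the wrist force passes 120 N, or if a joint passes its speed limit or range.

## Working session

There is one attempt and no reset: what is moved stays moved. The work goes in short steps, Python scripts to look and compute and a shell command to move; the robot and the scene stay as the last step left them, time stands still between calls to the robot, and variables do not carry over. Pictures are saved under pics/ and viewed, at most 14 in all, crops included, and the job is handed in when it is done.

```bash
ls; mkdir -p pics; python3 - <<'E'
from cell import get_state, vision, robot
import cv2,numpy as np
for n in ("top","scene"):
    cv2.imwrite(f"pics/{n}0.png",vision.camera(n)[:,:,::-1])
    i=vision.camera_info(n);print(n,i)
s=get_state();print(s["clock"],s["tool_pos"],s["tool_rot"])
i=vision.camera_info("wrist");print(i)
E
```

```text
pics
top {'fovy': 53.207334793790736, 'cx': 278.15025756793216, 'cy': 217.43470870140675, 'dist_coeffs': array([-0.01256572,  0.        ,  0.        ,  0.        ,  0.        ]), 'R': array([[ 0.00594779, -0.99976041,  0.02106532],
       [-0.9839681 , -0.00960617, -0.17808565],
       [ 0.17824534, -0.01966839, -0.98378949]]), 't': array([-0.01702183,  0.4893597 ,  0.89349772])}
scene {'fovy': 50.95526731768335, 'cx': 281.2849622735666, 'cy': 208.47130852463079, 'dist_coeffs': array([-0.14470738,  0.        ,  0.        ,  0.        ,  0.        ]), 'R': array([[-0.36489133,  0.93101469,  0.0081213 ],
       [ 0.72363239,  0.28907926, -0.62672909],
       [-0.58584169, -0.22281118, -0.7791949 ]]), 't': array([ 0.16404092, -0.32741583,  1.54201058])}
0.1 [ 0.12824134 -0.50873749  0.22612787] [-3.11638126e+00 -3.86579276e-01 -1.96777879e-05]
{'fovy': 63.35351869594723, 'cx': 275.7847298975322, 'cy': 204.4921645660187, 'dist_coeffs': array([-0.0794341,  0.       ,  0.       ,  0.       ,  0.       ]), 'R': array([[ 0.24377069, -0.96982949, -0.00257177],
       [-0.93720969, -0.2362519 ,  0.25656   ],
       [-0.24942704, -0.06013152, -0.96652488]]), 't': array([-0.52417536, -0.03101652,  0.38982739])}
```

View pics/top0.png

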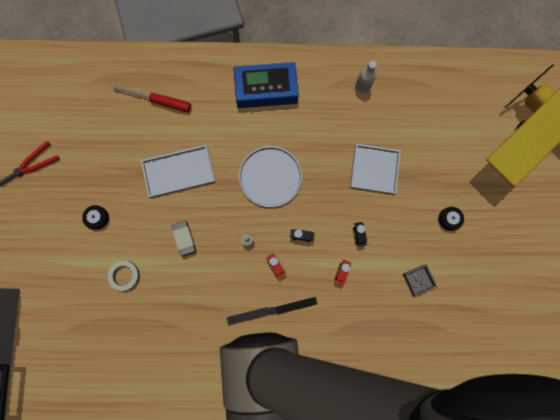

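View pics/scene0.png

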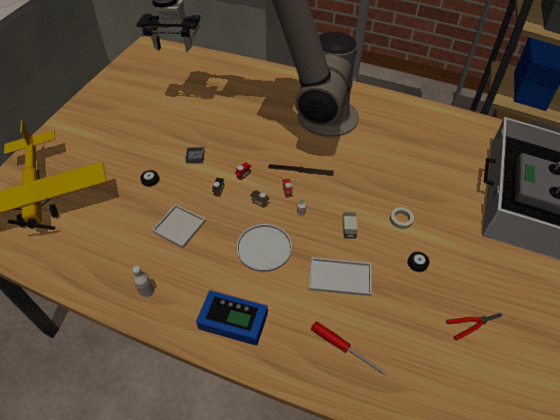

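The top view shows:
- **Wheels:** (95,217) and (451,218).
- **Battery:** (183,238).
- **Glue:** (248,241).
- **Black servos:** (302,236) and (360,234). The red ones at (276,266) and (343,272) are look-alikes, to be left alone.
- **Trays:** long (178,171), dish (270,177) and square (376,169).

The scene view agrees.

```bash
cat > h.py <<'E'
import cv2,numpy as np
from scipy.spatial.transform import Rotation as Ro
from cell import get_state, vision, robot
def ray(i,px,z):
    """pixels (N,2) -> world points on plane z"""
    f=210/np.tan(np.radians(i["fovy"])/2)
    K=np.array([[f,0,i["cx"]],[0,f,i["cy"]],[0,0,1]])
    u=cv2.undistortPoints(np.float64(px).reshape(-1,1,2),K,i["dist_coeffs"])[:,0]
    R,t=np.array(i["R"]),np.array(i["t"]); c=-R.T@t
    d=np.c_[u,np.ones(len(u))]@R
    return c+d*((z-c[2])/d[:,2])[:,None]
def blobs(m,lo,hi):
    cs,_=cv2.findContours(m.astype(np.uint8)*255,cv2.RETR_EXTERNAL,cv2.CHAIN_APPROX_NONE)
    return [c for c in cs if lo<cv2.contourArea(c)<hi]
def wrect(i,c,z):
    """contour -> world min-area rect on plane z: centre, (long,short) mm, angle of long axis"""
    w=ray(i,c[:,0,:],z)[:,:2]
    (cx,cy),(a,b),an=cv2.minAreaRect(np.float32(w*1000))
    if a<b: a,b,an=b,a,an+90
    return round(cx),round(cy),round(a),round(b),round((an+90)%180-90)
E
python3 - <<'E'
from h import *
im=cv2.imread("pics/top0.png");i=vision.camera_info("top")
hsv=cv2.cvtColor(im,cv2.COLOR_BGR2HSV)
H,S,V=[hsv[...,k].astype(int) for k in range(3)]
for name,m,z in (("light",(S<70)&(V>110),.012),("dark",(V<60),.03)):
    m[300:]=0
    for c in blobs(m,15,5000):
        x,y,w,h=cv2.boundingRect(c)
        print(name,(x+w//2,y+h//2),cv2.contourArea(c),wrect(i,c,z))
cv2.imwrite("pics/crop1.png",cv2.resize(im[195:295,70:470],None,fx=2,fy=2,interpolation=cv2.INTER_CUBIC))
E
```

```text
light (345, 268) 44.0 (381, -167, 18, 16, -90)
light (123, 275) 669.5 (360, 336, 66, 65, -43)
light (274, 261) 43.0 (395, -4, 18, 16, 0)
light (247, 240) 76.5 (443, 57, 23, 21, -89)
light (298, 233) 41.5 (459, -59, 18, 16, -45)
light (361, 229) 39.5 (471, -205, 17, 16, -2)
light (183, 237) 409.0 (447, 205, 71, 36, 19)
light (453, 218) 109.0 (499, -423, 29, 26, -89)
light (93, 216) 114.0 (495, 412, 28, 27, -43)
light (270, 176) 2972.5 (595, 6, 146, 146, -89)
light (178, 171) 2491.0 (607, 224, 160, 93, -75)
light (375, 169) 1927.5 (618, -245, 110, 108, 82)
light (364, 72) 28.0 (866, -223, 28, 12, -8)
light (372, 64) 42.5 (888, -248, 20, 19, 42)
light (77, 36) 21.5 (949, 492, 33, 9, 57)
light (503, 36) 28.0 (974, -585, 27, 12, 56)
light (494, 27) 27.5 (998, -565, 19, 17, -88)
light (469, 28) 19.5 (993, -498, 20, 19, -11)
light (82, 26) 49.5 (974, 479, 40, 29, -44)
light (50, 21) 28.5 (992, 564, 22, 21, 1)
light (501, 20) 37.0 (1020, -586, 26, 19, 3)
light (82, 14) 91.5 (1015, 484, 58, 30, -60)
light (308, 13) 233.0 (1026, -86, 69, 51, -89)
light (536, 22) 715.5 (1021, -678, 122, 98, 20)
light (386, 23) 4020.5 (1007, -284, 402, 131, -90)
light (110, 18) 378.5 (1003, 415, 111, 43, 18)
light (22, 20) 693.5 (993, 641, 157, 79, 40)
dark (9, 294) 177.0 (317, 573, 41, 21, -89)
dark (409, 285) 24.0 (344, -306, 51, 6, 23)
dark (429, 276) 37.5 (363, -352, 46, 7, 26)
dark (302, 236) 117.5 (451, -67, 51, 22, 82)
dark (359, 235) 136.0 (455, -197, 53, 24, 9)
dark (451, 219) 441.0 (493, -409, 59, 53, -64)
dark (96, 218) 461.5 (488, 399, 57, 53, -89)
dark (12, 177) 83.5 (582, 601, 57, 20, -62)
dark (531, 105) 27.5 (774, -624, 29, 11, 33)
dark (267, 103) 383.0 (772, 14, 145, 19, -84)
dark (363, 86) 82.0 (815, -214, 31, 24, 64)
dark (265, 81) 959.5 (828, 19, 110, 59, -84)
dark (538, 80) 77.5 (844, -656, 108, 17, -46)
dark (212, 33) 400.5 (936, 147, 160, 43, -73)
```

View pics/crop1.png

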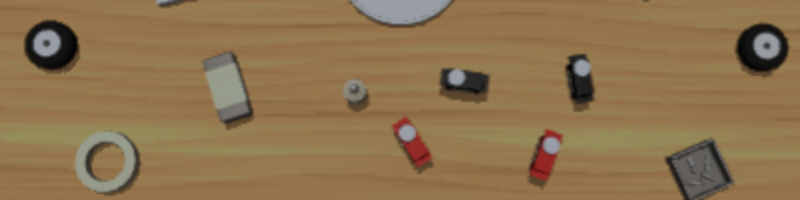

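The crop confirms the two black servos with white horns at crop (463,80) and (580,78), next to their red look-alikes. Wheels, battery and glue are unambiguous. Next I refine the positions at the correct heights and work out the first move.

```bash
cat >> h.py <<'E'
def plan(x,y,z,yaw=None):
    """tool-frame shift to a world TCP target (from now), and turn about tool z so closing line is at yaw deg (mod 180)"""
    s=get_state();R=Ro.from_rotvec(s["tool_rot"]).as_matrix()
    d=R.T@(np.array([x,y,z])-s["tool_pos"])
    now=np.degrees(np.arctan2(R[1,1],R[0,1])); 
    turn=None if yaw is None else -(((yaw-now)+90)%180-90)
    print("t%.1f"%s["clock"],"pos",np.round(s["tool_pos"],3),"yaw %.0f"%now,"j1,j6",np.round(s["joints"][[0,5]],2) if hasattr(s["joints"],"shape") else s["joints"],
      "shift",np.round(d,3),"turn rad",None if turn is None else round(np.radians(turn),3),"tilt",round(float(np.degrees(np.arccos(-R[2,2]))),1))
    return turn
E
python3 - <<'E'
from h import *
im=cv2.imread("pics/top0.png");i=vision.camera_info("top")
hsv=cv2.cvtColor(im,cv2.COLOR_BGR2HSV)
S,V=hsv[...,1].astype(int),hsv[...,2].astype(int)
m=(S<70)&(V>110); m[300:]=0
hs={(345,268):.043,(274,261):.043,(298,233):.043,(361,229):.043,(453,218):.024,(93,216):.024,(183,237):.026,(247,240):.04}
for c in blobs(m,30,3000):
    x,y,w,h=cv2.boundingRect(c)
    for k in hs:
        if abs(k[0]-x-w//2)+abs(k[1]-y-h//2)<3: print(k,wrect(i,c,hs[k]))
plan(.493,-.408,.12,0)
E
```

```text
(345, 268) (379, -161, 18, 15, -90)
(274, 261) (392, -4, 18, 15, 0)
(247, 240) (440, 56, 22, 20, -89)
(298, 233) (454, -57, 18, 16, -45)
(361, 229) (466, -198, 16, 16, -2)
(183, 237) (445, 202, 70, 35, 19)
(453, 218) (497, -418, 29, 26, -89)
(93, 216) (492, 407, 28, 27, -43)
t0.1 pos [ 0.128 -0.509  0.226] yaw -76 j1,j6 [-1.47 -0.15] shift [ 0.378 -0.008  0.106] turn rad -1.324 tilt 0.1
```

```bash
python3 -m pendant '[[0.042,-0.0,0.007,0,0,0,0.0918],[0.042,0,0.007,0,0,0,0.0918],[0.042,0,0.007,0,0,0,0.0918],[0.042,0,0.007,0,0,0,0.0918],[0.042,0,0.007,0,0,0,0.0918],[0.042,0,0.007,0,0,0,0.0918],[0.042,0,0.007,0,0,0,0.0918],[0.042,0,0.007,0,0,0,0.0918],[0.042,0,0.007,0,0,0,0.0918],[0,0,0.003,0,0,-0.147,0.0918],[0,0,0.003,0,0,-0.147,0.0918],[0,0,0.003,0,0,-0.147,0.0918],[0,0,0.003,0,0,-0.147,0.0918],[0,0,0.003,0,0,-0.147,0.0918],[0,0,0.003,0,0,-0.147,0.0918],[0,0,0.003,0,0,-0.147,0.0918],[0,0,0.003,0,0,-0.147,0.0918],[0,0,0,0,0,-0.148,0.0918],[0,0,0,0,0,0,0.0918]]' 20
python3 - <<'E'
from h import *
plan(.497,-.418,.004,0)
i=vision.camera_info("wrist");im=vision.camera("wrist")[:,:,::-1]
cv2.imwrite("pics/w1.png",im)
i=vision.camera_info("wrist")
hsv=cv2.cvtColor(im,cv2.COLOR_BGR2HSV);S,V=hsv[...,1].astype(int),hsv[...,2].astype(int)
for c in blobs((S<70)&(V>110),200,9000): 
    x,y,w,h=cv2.boundingRect(c);print((x+w//2,y+h//2),wrect(i,c,.024))
E
```

```text
clock: 2.0
tool_pos: [0.4946, -0.4165, 0.1391]
tool_rot: [-2.219, -2.222, 0.0]
ft_force: [-0.2, 0.1, 0.2]
grip_width: 1.002
gripper_force: 0.0
t2.0 pos [ 0.495 -0.417  0.139] yaw 0 j1,j6 [-0.82 -0.82] shift [-0.002  0.003  0.135] turn rad 0.001 tilt 0.1
(81, 409) (280, -650, 191, 24, 0)
(279, 200) (498, -416, 30, 30, 0)
(90, 125) (347, -350, 34, 21, -67)
(113, 89) (368, -330, 54, 32, -68)
(426, 33) (610, -276, 106, 50, -8)
```

View pics/w1.png

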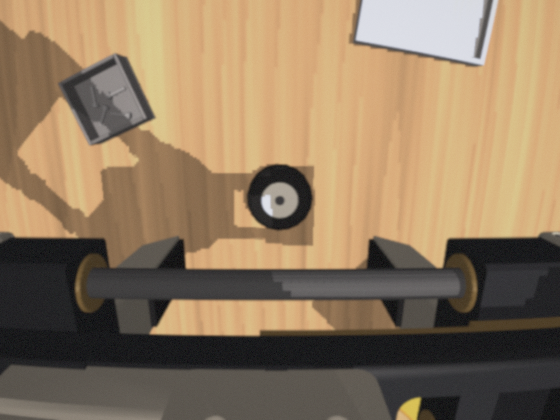

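The wheel's hub at (279,200) casts to (0.498,-0.416), which matches the top view. Now I descend and grip.

```bash
python3 -m pendant '[[0,0.003,0.03,0,0,0,0.0918],[0,0,0.035,0,0,0,0.0918],[0,0,0.03,0,0,0,0.0918],[0,0,0.025,0,0,0,0.0918],[0,0,0.012,0,0,0,0.0918],[0,0,0.003,0,0,0,0.0918],[0,0,0,0,0,0,0.0918],[0,0,0,0,0,0,0.03],[0,0,0,0,0,0,0.03],[0,0,0,0,0,0,0.03],[0,0,0,0,0,0,0.03],[0,0,0,0,0,0,0.03],[0,0,0,0,0,0,0.03],[0,0,0,0,0,0,0.03]]' 20
python3 - <<'E'
from h import *
plan(.595,-.025,.12,0)
E
```

```text
clock: 3.45
tool_pos: [0.4979, -0.4169, 0.005]
tool_rot: [2.221, 2.221, -0.0]
ft_force: [-0.0, 0.8, 2.6]
grip_width: 0.598
gripper_force: 20.0
t3.5 pos [ 0.498 -0.417  0.005] yaw -0 j1,j6 [-0.81 -0.81] shift [ 0.392  0.097 -0.115] turn rad -0.0 tilt 0.0
```

```bash
python3 -m pendant '[[0,0,-0.03,0,0,0,0.03],[0,0,-0.04,0,0,0,0.03],[0.02,0.005,-0.03,0,0,0,0.03],[0.036,0.009,0,0,0,0,0.03],[0.036,0.009,0,0,0,0,0.03],[0.036,0.009,0,0,0,0,0.03],[0.036,0.009,0,0,0,0,0.03],[0.036,0.009,0,0,0,0,0.03],[0.036,0.009,0,0,0,0,0.03],[0.036,0.009,0,0,0,0,0.03],[0.036,0.009,0,0,0,0,0.03],[0.036,0.009,0,0,0,0,0.03],[0.032,0.008,0,0,0,0,0.03],[0.016,0.003,0,0,0,0,0.03],[0,0,0,0,0,0,0.03]]' 30
python3 - <<'E'
from h import *
t=plan(.595,-.025,.009,0)
i=vision.camera_info("wrist");im=vision.camera("wrist")[:,:,::-1]
cv2.imwrite("pics/w2.png",im)
E
```

```text
clock: 4.95
tool_pos: [0.5949, -0.0229, 0.1045]
tool_rot: [-2.218, -2.225, 0.0]
ft_force: [0.3, -0.3, 0.0]
grip_width: 0.594
gripper_force: 30.0
t5.0 pos [ 0.595 -0.023  0.105] yaw 0 j1,j6 [-0.17 -0.17] shift [-0.002  0.     0.096] turn rad 0.003 tilt 0.0
```

View pics/w2.png

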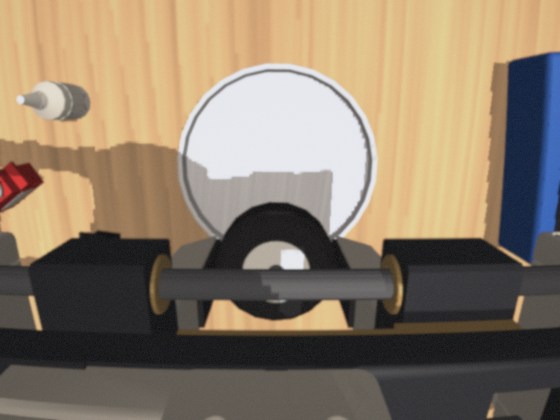

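The wheel is held level. The dish rim spans columns 180–377 with its top at row 65, so its centre is about (278,163). I'll cast that point and compare it with the top view.

```bash
python3 - <<'E'
from h import *
i=vision.camera_info("wrist")
print(ray(i,[[278,65],[180,163],[377,163],[278,163]],.012)[:,:2])
E
```

```text
[[0.59686538 0.07819649]
 [0.52444557 0.0098528 ]
 [0.6704415  0.01006005]
 [0.59704318 0.00974676]]
```

```bash
python3 -m pendant '[[-0.003,0.002,0.03,0,0,0,0.03],[0,0,0.03,0,0,0,0.03],[0,0,0.02,0,0,0,0.03],[0,0,0.011,0,0,0,0.03],[0,0,0.0045,0,0,0,0.03],[0,0,0,0,0,0,0.03],[0,0,0,0,0,0,0.066],[0,0,0,0,0,0,0.066],[0,0,0,0,0,0,0.066],[0,0,-0.02,0,0,0,0.066],[0,0,-0.04,0,0,0,0.066],[0,0,-0.05,0,0,0,0.066],[0,0,0,0,0,0,0.09]]' 20
python3 - <<'E'
from h import *
t=plan(.456,-.23,.12,99)
E
```

```text
clock: 6.3
tool_pos: [0.601, -0.0283, 0.1268]
tool_rot: [2.213, 2.214, 0.012]
ft_force: [1.4, 0.7, -0.7]
grip_width: 0.766
gripper_force: 0.0
t6.3 pos [ 0.601 -0.028  0.127] yaw 0 j1,j6 [-0.17 -0.17] shift [-0.202 -0.145  0.005] turn rad 1.414 tilt 0.8
```

```bash
python3 -m pendant '[[-0.034,-0.029,-0.003,0,0,0,0.09],[-0.034,-0.029,-0.003,0,0,0,0.09],[-0.034,-0.029,-0.003,0,0,0,0.09],[-0.034,-0.029,0,0,0,0,0.09],[-0.034,-0.029,0,0,0,0,0.09],[0,0,0,0,0,0.141,0.09],[0,0,0,0,0,0.141,0.09],[0,0,0,0,0,0.141,0.09],[0,0,0,0,0,0.141,0.09],[0,0,0,0,0,0.141,0.09],[0,0,0,0,0,0.141,0.09],[0,0,0,0,0,0.141,0.09],[0,0,0,0,0,0.141,0.09],[0,0,0,0,0,0.141,0.09],[0,0,0,0,0,0.141,0.09],[0,0,0,0,0,0,0.09]]' 20
cat >> h.py <<'E'
def look(name,lo=300,hi=40000,z=.03,wood=False):
    i=vision.camera_info("wrist");im=vision.camera("wrist")[:,:,::-1].copy();cv2.imwrite(f"pics/{name}.png",im)
    hsv=cv2.cvtColor(im,cv2.COLOR_BGR2HSV);S,V=hsv[...,1].astype(int),hsv[...,2].astype(int)
    for n,m in (("light",(S<70)&(V>110)),("dark",(V<50))):
        m[236:]=0
        for c in blobs(m,lo,hi):
            x,y,w,h=cv2.boundingRect(c);print(n,(x+w//2,y+h//2),wrect(i,c,z))
E
python3 - <<'E'
from h import *
plan(.456,-.198,.004,99)
look("w3")
E
```

```text
clock: 7.9
tool_pos: [0.4519, -0.1977, 0.1284]
tool_rot: [3.131, 0.251, 0.001]
ft_force: [0.5, 1.1, 0.4]
grip_width: 0.979
gripper_force: 0.0
t7.9 pos [ 0.452 -0.198  0.128] yaw -81 j1,j6 [-0.57  0.84] shift [0.004 0.001 0.124] turn rad 0.003 tilt 0.0
light (278, 191) (465, -198, 20, 20, 54)
light (89, 177) (452, -49, 21, 19, -81)
light (363, 45) (593, -237, 102, 67, 82)
light (67, 40) (551, -26, 105, 57, -85)
dark (278, 217) (444, -201, 24, 17, 10)
dark (114, 178) (455, -69, 54, 26, 86)
dark (84, 10) (574, -39, 49, 13, -84)
```

View pics/w3.png

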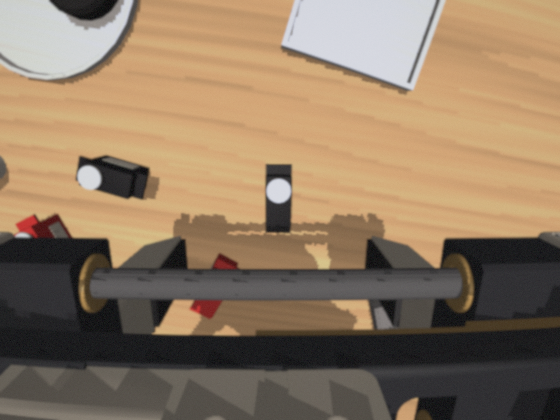

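The black servo at (278,198) is upright, aligned with the tool and centred at about (0.455,-0.198). Descending on it.

```bash
python3 -m pendant '[[0.003,0,0.03,0,0,0,0.09],[0,0,0.035,0,0,0,0.07],[0,0,0.03,0,0,0,0.06],[0,0,0.018,0,0,0,0.06],[0,0,0.008,0,0,0,0.06],[0,0,0.002,0,0,0,0.06],[0,0,0,0,0,0,0.06],[0,0,0,0,0,0,0.01],[0,0,0,0,0,0,0.01],[0,0,0,0,0,0,0.01],[0,0,0,0,0,0,0.01],[0,0,0,0,0,0,0.01],[0,0,0,0,0,0,0.01],[0,0,0,0,0,0,0.01],[0,0,-0.03,0,0,0,0.01],[0,0,-0.04,0,0,0,0.01],[0,0,-0.04,0,0,0,0.01],[0,0,0,0,0,0,0.01]]' 25
python3 - <<'E'
from h import *
c,s=np.cos(np.radians(15)),np.sin(np.radians(15))
for k in (-.036,.036):
    print(.607-k*s,.224+k*c)
plan(.607+.036*s,.224-.036*c,.115,15)
plan(.607+.036*s,.224-.036*c,.115,105)
E
```

```text
clock: 9.75
tool_pos: [0.4574, -0.1989, 0.12]
tool_rot: [3.126, 0.252, 0.012]
ft_force: [0.3, -0.9, 0.4]
grip_width: 0.213
gripper_force: 25.0
0.6163174856236907 0.18922667025359355
0.5976825143763093 0.25877332974640643
t9.8 pos [ 0.457 -0.199  0.12 ] yaw -81 j1,j6 [-0.56  0.85] shift [ 0.219 -0.358  0.004] turn rad 1.47 tilt 0.6
t9.8 pos [ 0.457 -0.199  0.12 ] yaw -81 j1,j6 [-0.56  0.85] shift [ 0.219 -0.358  0.004] turn rad -0.101 tilt 0.6
```

```bash
python3 -m pendant '[[0.01,-0.0165,0,0,0,0,0.01],[0.021,-0.034,0,0,0,0,0.01],[0.021,-0.034,0,0,0,0,0.01],[0.021,-0.034,0,0,0,0,0.01],[0.021,-0.034,0,0,0,0,0.01],[0.021,-0.034,0,0,0,0,0.01],[0.021,-0.034,0,0,0,0,0.01],[0.021,-0.034,0,0,0,0,0.01],[0.021,-0.034,0,0,0,0,0.01],[0.021,-0.034,0,0,0,0,0.01],[0.017,-0.03,0,0,0,0,0.01],[0,0,0,0,0,-0.1,0.01],[0,0,0,0,0,0,0.01]]' 30
python3 - <<'E'
from h import *
plan(.616,.191,.008,105)
look("w4",z=.012)
E
```

```text
clock: 11.05
tool_pos: [0.6109, 0.1862, 0.1135]
tool_rot: [3.114, 0.413, -0.004]
ft_force: [-0.5, -0.5, -1.3]
grip_width: 0.215
gripper_force: 30.0
t11.1 pos [0.611 0.186 0.114] yaw -75 j1,j6 [0.18 1.48] shift [ 0.006 -0.003  0.106] turn rad 0.002 tilt 0.1
light (480, 212) (651, 18, 142, 40, -75)
light (226, 186) (614, 227, 159, 79, -75)
dark (276, 224) (596, 182, 36, 19, -75)
dark (541, 10) (809, 36, 33, 12, -84)
```

View pics/w4.png

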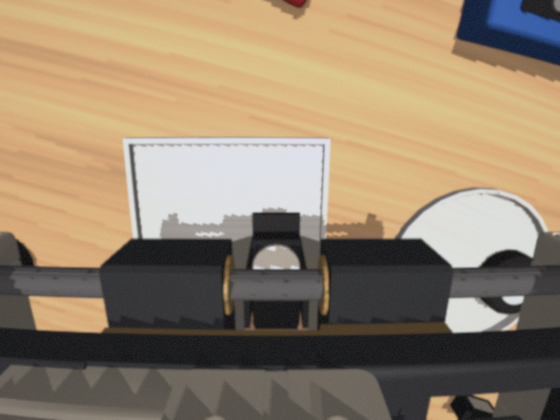

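The servo is held upright. The tray's far corners are at (125,139) and (330,139), so I'll work out the tray centre from those.

```bash
python3 - <<'E'
from h import *
i=vision.camera_info("wrist");p=ray(i,[[124,139],[330,139]],.012)[:,:2];print(p,np.linalg.norm(p[0]-p[1]))
e=(p[0]-p[1]);e/=np.linalg.norm(e);n=np.array([e[1],-e[0]])
c=p.mean(0)-n*.046;print("centre",c,"yaw",np.degrees(np.arctan2(n[1],n[0])))
for k in (-.034,.037):print(c+k*e)
t=c-.034*e;plan(*t,.008,105)
E
```

```text
[[0.63180362 0.31082349]
 [0.67128031 0.15917995]] 0.15669771413269357
centre [0.60702566 0.22341299] yaw 14.591686445797315
[0.61559124 0.19050964]
[0.59770429 0.25921958]
t11.1 pos [0.611 0.185 0.114] yaw -75 j1,j6 [0.17 1.49] shift [ 0.006 -0.004  0.106] turn rad -0.002 tilt 0.1
```

```bash
python3 -m pendant '[[0.006,-0.004,0.03,0,0,0,0.01],[0,0,0.03,0,0,0,0.01],[0,0,0.025,0,0,0,0.01],[0,0,0.014,0,0,0,0.01],[0,0,0.006,0,0,0,0.01],[0,0,0,0,0,0,0.01],[0,0,0,0,0,0,0.03],[0,0,0,0,0,0,0.03],[0,0,0,0,0,0,0.03],[0,0,-0.02,0,0,0,0.03],[0,0,-0.04,0,0,0,0.03],[0,0,-0.05,0,0,0,0.03],[0,0,0,0,0,0,0.08]]' 20
python3 - <<'E'
from h import *
plan(.445,.203,.125,109)
E
```

```text
clock: 12.4
tool_pos: [0.6206, 0.1916, 0.1287]
tool_rot: [-3.114, -0.409, -0.023]
ft_force: [0.9, 1.0, 1.0]
grip_width: 0.365
gripper_force: 0.0
t12.4 pos [0.621 0.192 0.129] yaw -75 j1,j6 [0.18 1.49] shift [-0.167 -0.056  0.001] turn rad -0.071 tilt 0.9
```

```bash
python3 -m pendant '[[-0.032,-0.011,0,0,0,0,0.09],[-0.032,-0.011,0,0,0,0,0.09],[-0.033,-0.011,0,0,0,0,0.09],[-0.033,-0.011,0,0,0,0,0.09],[-0.033,-0.011,0,0,0,-0.07,0.09],[0,0,0,0,0,0,0.09],[0,0,0,0,0,0,0.09]]' 20
python3 - <<'E'
from h import *
plan(.445,.203,.005,109)
look("w5",z=.026)
E
```

```text
clock: 13.1
tool_pos: [0.445, 0.2021, 0.1209]
tool_rot: [-3.099, -0.517, -0.003]
ft_force: [1.3, 0.3, 0.1]
grip_width: 0.958
gripper_force: 0.0
t13.1 pos [0.445 0.202 0.121] yaw -71 j1,j6 [0.27 1.51] shift [ 0.    -0.001  0.116] turn rad -0.001 tilt 0.1
light (96, 220) (389, 336, 66, 26, -71)
light (275, 197) (453, 205, 60, 36, 19)
light (33, 60) (493, 406, 31, 30, -75)
light (519, 105) (574, 52, 140, 69, 28)
light (316, 32) (580, 219, 150, 43, -75)
dark (44, 61) (494, 399, 60, 51, 89)
dark (371, 8) (601, 186, 25, 10, -70)
```

View pics/w5.png

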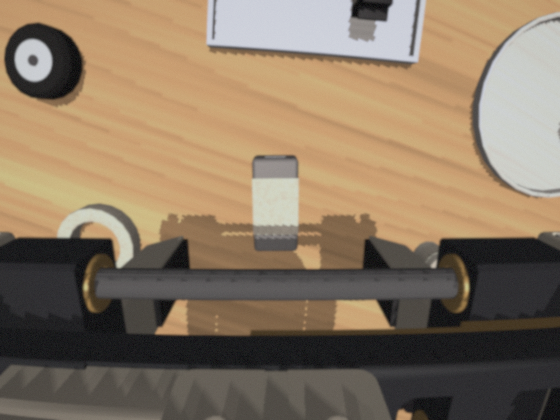

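The battery at (275,203) is aligned between the fingers, and the glue at (430,252) is well clear. I grip and lift.

```bash
python3 -m pendant '[[0.001,-0.001,0.03,0,0,0,0.09],[0,0,0.03,0,0,0,0.08],[0,0,0.03,0,0,0,0.07],[0,0,0.016,0,0,0,0.07],[0,0,0.008,0,0,0,0.07],[0,0,0.002,0,0,0,0.07],[0,0,0,0,0,0,0.07],[0,0,0,0,0,0,0.02],[0,0,0,0,0,0,0.02],[0,0,0,0,0,0,0.02],[0,0,0,0,0,0,0.02],[0,0,0,0,0,0,0.02],[0,0,0,0,0,0,0.02],[0,0,0,0,0,0,0.02],[0,0,-0.03,0,0,0,0.02],[0,0,-0.04,0,0,0,0.02],[0,0,-0.05,0,0,0,0.02],[0,0,0,0,0,0,0.02]]' 35
python3 - <<'E'
from h import *
plan(.618,-.245,.12,82)
E
```

```text
clock: 14.95
tool_pos: [0.4488, 0.2041, 0.1298]
tool_rot: [-3.097, -0.517, -0.018]
ft_force: [0.2, 0.8, -1.5]
grip_width: 0.38
gripper_force: 35.0
t14.9 pos [0.449 0.204 0.13 ] yaw -71 j1,j6 [0.27 1.51] shift [0.014 0.48  0.01 ] turn rad 0.47 tilt 0.7
```

```bash
python3 -m pendant '[[0.001,0.015,0,0,0,0,0.02],[0.001,0.03,0,0,0,0,0.02],[0.001,0.037,0,0,0,0,0.02],[0.001,0.037,0,0,0,0,0.02],[0.001,0.037,0,0,0,0,0.02],[0.001,0.037,0,0,0,0,0.02],[0.001,0.037,0,0,0,0,0.02],[0.001,0.037,0,0,0,0,0.02],[0.001,0.037,0,0,0,0,0.02],[0.001,0.037,0,0,0,0,0.02],[0.001,0.037,0,0,0,0,0.02],[0.001,0.037,0,0,0,0,0.02],[0.001,0.037,0,0,0,0,0.02],[0.001,0.028,0,0,0,0,0.02],[0,0,0,0,0,0.12,0.02],[0,0,0,0,0,0.12,0.02],[0,0,0,0,0,0.12,0.02],[0,0,0,0,0,0.11,0.02],[0,0,0,0,0,0,0.02],[0,0,0,0,0,0,0.02]]' 35
python3 - <<'E'
from h import *
plan(.618,-.245,.008,82)
look("w6",z=.012)
E
```

```text
clock: 16.95
tool_pos: [0.6141, -0.2462, 0.1233]
tool_rot: [-3.134, 0.214, 0.002]
ft_force: [0.8, -0.9, -1.0]
grip_width: 0.38
gripper_force: 35.0
t16.9 pos [ 0.614 -0.246  0.123] yaw -98 j1,j6 [-0.5   1.21] shift [ 0.004 -0.002  0.115] turn rad 0.003 tilt 0.1
light (36, 206) (639, -36, 70, 51, 82)
light (273, 182) (630, -245, 109, 87, 82)
dark (35, 229) (619, -33, 46, 11, 83)
```

View pics/w6.png

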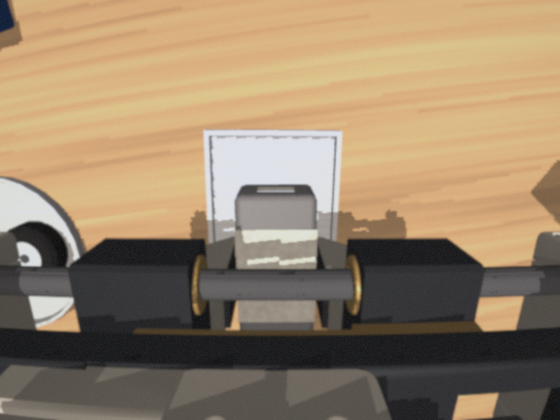

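The battery is square to the tray, whose far corners are at (205,131) and (342,131). I work out the centre.

```bash
python3 - <<'E'
from h import *
i=vision.camera_info("wrist");p=ray(i,[[205,131],[342,131]],.012)[:,:2];print(p,np.linalg.norm(p[0]-p[1]))
e=(p[0]-p[1]);e/=np.linalg.norm(e);n=np.array([e[1],-e[0]])
c=p.mean(0)-n*.054;print("centre",c,"yaw",np.degrees(np.arctan2(n[1],n[0])))
plan(*c,.008,82)
E
```

```text
[[ 0.67856093 -0.19912481]
 [ 0.6639834  -0.30469507]] 0.10657197466502072
centre [ 0.61777973 -0.24452351] yaw -7.861897450424411
t17.0 pos [ 0.614 -0.246  0.124] yaw -98 j1,j6 [-0.5   1.21] shift [ 0.003 -0.002  0.116] turn rad 0.003 tilt 0.1
```

```bash
python3 -m pendant '[[0.003,-0.002,0.03,0,0,0,0.02],[0,0,0.035,0,0,0,0.02],[0,0,0.03,0,0,0,0.02],[0,0,0.015,0,0,0,0.02],[0,0,0.0055,0,0,0,0.02],[0,0,0,0,0,0,0.02],[0,0,0,0,0,0,0.046],[0,0,0,0,0,0,0.046],[0,0,0,0,0,0,0.046],[0,0,-0.02,0,0,0,0.046],[0,0,-0.04,0,0,0,0.046],[0,0,-0.05,0,0,0,0.046],[0,0,0,0,0,0,0.09]]' 20
python3 - <<'E'
from h import *
plan(.452,-.067,.125,-8)
E
```

```text
clock: 18.3
tool_pos: [0.6216, -0.2468, 0.1275]
tool_rot: [3.128, -0.218, 0.022]
ft_force: [0.1, 0.2, 0.3]
grip_width: 0.548
gripper_force: 0.0
t18.3 pos [ 0.622 -0.247  0.127] yaw -98 j1,j6 [-0.49  1.22] shift [-0.193 -0.155 -0.001] turn rad -1.57 tilt 0.9
```

```bash
python3 -m pendant '[[-0.038,-0.03,0,0,0,0,0.09],[-0.038,-0.031,0,0,0,0,0.09],[-0.038,-0.031,0,0,0,0,0.09],[-0.038,-0.031,0,0,0,0,0.09],[-0.038,-0.031,0,0,0,0,0.09],[0,0,0,0,0,-0.143,0.09],[0,0,0,0,0,-0.143,0.09],[0,0,0,0,0,-0.143,0.09],[0,0,0,0,0,-0.143,0.09],[0,0,0,0,0,-0.143,0.09],[0,0,0,0,0,-0.143,0.09],[0,0,0,0,0,-0.143,0.09],[0,0,0,0,0,-0.143,0.09],[0,0,0,0,0,-0.143,0.09],[0,0,0,0,0,-0.143,0.09],[0,0,0,0,0,-0.14,0.09],[0,0,0,0,0,0,0.09]]' 20
python3 - <<'E'
from h import *
plan(.452,-.067,.005,-8)
look("w7",z=.036)
E
```

```text
clock: 20.0
tool_pos: [0.4511, -0.066, 0.119]
tool_rot: [2.369, 2.062, 0.001]
ft_force: [-0.3, -0.4, -0.8]
grip_width: 0.98
gripper_force: 0.0
t20.0 pos [ 0.451 -0.066  0.119] yaw -8 j1,j6 [-0.31 -0.17] shift [-0.001  0.001  0.114] turn rad 0.001 tilt 0.1
light (279, 200) (455, -58, 18, 18, -52)
light (178, 135) (392, -2, 19, 18, -9)
light (236, 37) (442, 56, 27, 26, -83)
light (446, 91) (583, 0, 137, 124, -5)
dark (279, 222) (453, -75, 20, 18, 82)
dark (85, 187) (313, -30, 81, 17, -79)
dark (457, 131) (588, -26, 55, 49, -3)
dark (18, 61) (292, 67, 44, 15, -75)
```

View pics/w7.png

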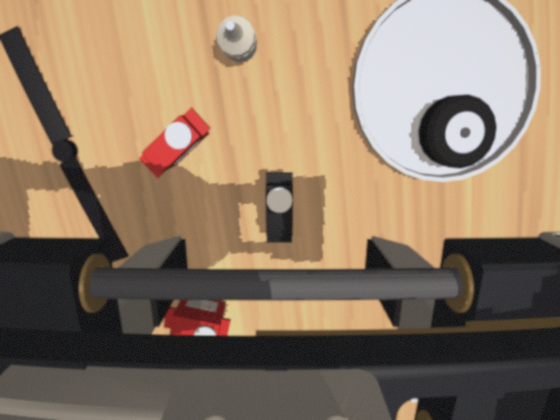

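The second black servo is at (279,207) and aligned, with the red ones outside the finger path. The first wheel lies flat in the dish. Gripping the servo.

```bash
python3 -m pendant '[[-0.001,0.002,0.03,0,0,0,0.08],[0,0,0.03,0,0,0,0.06],[0,0,0.03,0,0,0,0.055],[0,0,0.014,0,0,0,0.055],[0,0,0.008,0,0,0,0.055],[0,0,0.002,0,0,0,0.055],[0,0,0,0,0,0,0.055],[0,0,0,0,0,0,0.01],[0,0,0,0,0,0,0.01],[0,0,0,0,0,0,0.01],[0,0,0,0,0,0,0.01],[0,0,0,0,0,0,0.01],[0,0,0,0,0,0,0.01],[0,0,-0.03,0,0,0,0.01],[0,0,-0.045,0,0,0,0.01],[0,0,-0.045,0,0,0,0.01],[0,0,0,0,0,0,0.01]]' 30
python3 - <<'E'
from h import *
plan(.598,.259,.12,14.6)
E
```

```text
clock: 21.75
tool_pos: [0.4559, -0.0682, 0.1298]
tool_rot: [2.364, 2.055, 0.009]
ft_force: [-0.4, -0.6, -0.0]
grip_width: 0.218
gripper_force: 30.0
t21.8 pos [ 0.456 -0.068  0.13 ] yaw -8 j1,j6 [-0.31 -0.17] shift [0.344 0.095 0.01 ] turn rad -0.395 tilt 0.6
```

```bash
python3 -m pendant '[[0.015,0.005,0,0,0,0,0.01],[0.03,0.009,0,0,0,0,0.01],[0.036,0.01,0,0,0,0,0.01],[0.036,0.01,0,0,0,0,0.01],[0.036,0.01,0,0,0,0,0.01],[0.036,0.01,0,0,0,0,0.01],[0.036,0.01,0,0,0,0,0.01],[0.036,0.01,0,0,0,0,0.01],[0.036,0.01,0,0,0,0,0.01],[0.03,0.009,0,0,0,0,0.01],[0.018,0.005,0,0,0,0,0.01],[0,0,0,0,0,-0.13,0.01],[0,0,0,0,0,-0.13,0.01],[0,0,0,0,0,-0.135,0.01],[0,0,0,0,0,0,0.01],[0,0,0,0,0,0,0.01]]' 30
python3 - <<'E'
from h import *
plan(.598,.259,.008,14.6)
E
```

```text
clock: 23.35
tool_pos: [0.5976, 0.2606, 0.1237]
tool_rot: [-1.925, -2.482, 0.002]
ft_force: [0.8, 0.2, -0.6]
grip_width: 0.215
gripper_force: 30.0
t23.4 pos [0.598 0.261 0.124] yaw 14 j1,j6 [0.29 0.04] shift [-0.002  0.     0.116] turn rad -0.004 tilt 0.1
```

```bash
python3 -m pendant '[[-0.002,0,0.03,0,0,0,0.01],[0,0,0.035,0,0,0,0.01],[0,0,0.03,0,0,0,0.01],[0,0,0.015,0,0,0,0.01],[0,0,0.0055,0,0,0,0.01],[0,0,0,0,0,0,0.01],[0,0,0,0,0,0,0.03],[0,0,0,0,0,0,0.03],[0,0,0,0,0,0,0.03],[0,0,-0.02,0,0,0,0.03],[0,0,-0.04,0,0,0,0.03],[0,0,-0.05,0,0,0,0.03],[0,0,0,0,0,0,0.09]]' 20
python3 - <<'E'
from h import *
plan(.493,.406,.12,0)
look("w8",z=.012)
E
```

```text
clock: 24.65
tool_pos: [0.6025, 0.2602, 0.1276]
tool_rot: [1.916, 2.479, 0.019]
ft_force: [0.9, -0.3, 0.0]
grip_width: 0.375
gripper_force: 0.0
t24.6 pos [0.603 0.26  0.128] yaw 15 j1,j6 [0.29 0.04] shift [ 0.169 -0.069  0.007] turn rad 0.255 tilt 0.8
light (267, 190) (596, 266, 93, 76, 15)
light (526, 159) (804, 348, 99, 7, 75)
light (23, 40) (382, 336, 62, 40, -82)
dark (269, 221) (603, 242, 26, 19, -76)
dark (180, 8) (499, 386, 42, 11, 13)
```

View pics/w8.png

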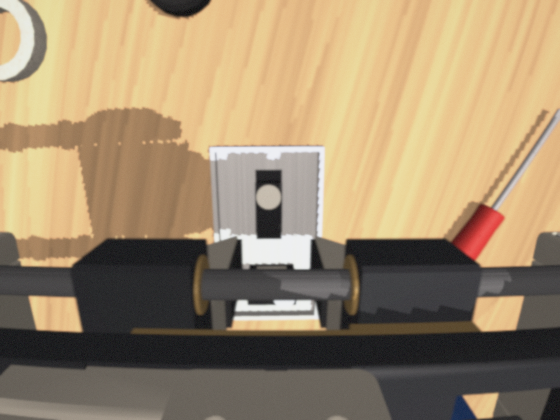

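The servo at (268,203) stands upright inside the tray. Next is the last wheel.

```bash
python3 -m pendant '[[0.034,-0.013,0,0,0,0,0.09],[0.034,-0.013,0,0,0,0,0.09],[0.034,-0.013,0,0,0,0,0.09],[0.034,-0.013,0,0,0,0,0.09],[0.033,-0.013,0,0,0,0,0.09],[0,0,0,0,0,0.128,0.09],[0,0,0,0,0,0.127,0.09],[0,0,0,0,0,0,0.09],[0,0,0,0,0,0,0.09]]' 20
python3 - <<'E'
from h import *
plan(.493,.406,.005,0)
look("w9",z=.024)
E
```

```text
clock: 25.6
tool_pos: [0.4926, 0.4056, 0.1183]
tool_rot: [-2.218, -2.225, 0.002]
ft_force: [-0.3, 0.4, -0.1]
grip_width: 0.979
gripper_force: 0.0
t25.6 pos [0.493 0.406 0.118] yaw 0 j1,j6 [0.57 0.57] shift [0.    0.001 0.113] turn rad 0.003 tilt 0.1
light (275, 204) (493, 408, 30, 30, 45)
dark (276, 200) (493, 411, 53, 52, 63)
```

```bash
python3 -m pendant '[[0.002,0,0.03,0,0,0,0.0918],[0,0,0.03,0,0,0,0.0918],[0,0,0.03,0,0,0,0.0918],[0,0,0.013,0,0,0,0.0918],[0,0,0.008,0,0,0,0.0918],[0,0,0.002,0,0,0,0.0918],[0,0,0,0,0,0,0.0918],[0,0,0,0,0,0,0.03],[0,0,0,0,0,0,0.03],[0,0,0,0,0,0,0.03],[0,0,0,0,0,0,0.03],[0,0,0,0,0,0,0.03],[0,0,0,0,0,0,0.03],[0,0,0,0,0,0,0.03],[0,0,-0.03,0,0,0,0.03],[0,0,-0.045,0,0,0,0.03],[0,0,-0.045,0,0,0,0.03],[0,0,0,0,0,0,0.03]]' 30
python3 - <<'E'
from h import *
plan(.597,.036,.12,0)
E
```

```text
clock: 27.45
tool_pos: [0.496, 0.4101, 0.1334]
tool_rot: [2.219, 2.22, 0.02]
ft_force: [0.4, 0.0, 0.0]
grip_width: 0.597
gripper_force: 30.0
t27.4 pos [0.496 0.41  0.133] yaw 0 j1,j6 [0.57 0.57] shift [-0.374  0.101  0.012] turn rad 0.0 tilt 0.7
```

```bash
python3 -m pendant '[[-0.015,0.004,0,0,0,0,0.03],[-0.03,0.008,0,0,0,0,0.03],[-0.035,0.01,0,0,0,0,0.03],[-0.035,0.01,0,0,0,0,0.03],[-0.035,0.01,0,0,0,0,0.03],[-0.035,0.01,0,0,0,0,0.03],[-0.035,0.01,0,0,0,0,0.03],[-0.035,0.01,0,0,0,0,0.03],[-0.035,0.01,0,0,0,0,0.03],[-0.035,0.01,0,0,0,0,0.03],[-0.03,0.008,0,0,0,0,0.03],[-0.017,0.004,0,0,0,0,0.03],[0,0,0,0,0,0,0.03],[0,0,0,0,0,0,0.03]]' 30
python3 - <<'E'
from h import *
plan(.597,.036,.008,0)
im=vision.camera("top")[:,:,::-1];i=vision.camera_info("top");cv2.imwrite("pics/t2.png",im)
hsv=cv2.cvtColor(im,cv2.COLOR_BGR2HSV);S,V=hsv[...,1].astype(int),hsv[...,2].astype(int)
look("w10",z=.027)
E
```

```text
clock: 28.85
tool_pos: [0.596, 0.0361, 0.1252]
tool_rot: [-2.221, -2.219, 0.002]
ft_force: [0.1, -0.2, -0.1]
grip_width: 0.599
gripper_force: 30.0
t28.9 pos [0.596 0.036 0.125] yaw -0 j1,j6 [-0.07 -0.07] shift [-0.     0.001  0.117] turn rad -0.001 tilt 0.1
light (79, 179) (441, 58, 53, 26, 17)
light (276, 191) (597, 48, 141, 70, 0)
light (308, 37) (620, 170, 88, 51, 15)
dark (276, 220) (597, 26, 78, 26, 0)
dark (543, 201) (816, 40, 58, 24, -85)
```

View pics/w10.png

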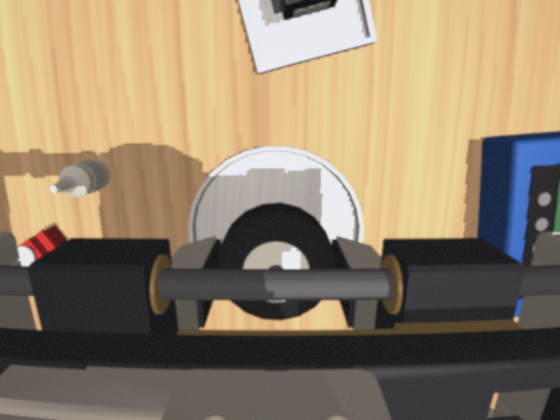

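The dish (top edge at (276,147)) is in line with the held wheel, and the free half lies below it. Lowering.

```bash
python3 -m pendant '[[0.001,0.001,0.03,0,0,0,0.03],[0,0,0.035,0,0,0,0.03],[0,0,0.03,0,0,0,0.03],[0,0,0.016,0,0,0,0.03],[0,0,0.0055,0,0,0,0.03],[0,0,0,0,0,0,0.03],[0,0,0,0,0,0,0.066],[0,0,0,0,0,0,0.066],[0,0,0,0,0,0,0.066],[0,0,-0.02,0,0,0,0.066],[0,0,-0.04,0,0,0,0.066],[0,0,-0.05,0,0,0,0.066],[-0.04,-0.03,-0.03,0,0,0,0.066],[-0.04,-0.03,-0.03,0,0,0,0.066],[-0.04,-0.03,-0.03,0,0,0,0.066],[-0.04,-0.03,-0.03,0,0,0,0.066],[0,0,0,0,0,0,0.066],[0,0,0,0,0,0,0.066]]' 20
python3 - <<'E'
from h import *
im=vision.camera("top")[:,:,::-1];i=vision.camera_info("top")
cv2.imwrite("pics/t3.png",cv2.resize(im[130:270,120:460],None,fx=2.3,fy=2.3,interpolation=cv2.INTER_CUBIC))
plan(0,0,0)
hsv=cv2.cvtColor(im,cv2.COLOR_BGR2HSV);S,V=hsv[...,1].astype(int),hsv[...,2].astype(int)
cs,_=cv2.findContours(((S<70)&(V>110)).astype(np.uint8),cv2.RETR_LIST,cv2.CHAIN_APPROX_NONE)
for c in cs:
    x,y,w,h=cv2.boundingRect(c)
    if cv2.contourArea(c)>25 and 130<y<270: print((x+w//2,y+h//2),wrect(i,c,.027))
E
```

```text
clock: 30.75
tool_pos: [0.495, -0.1009, 0.2234]
tool_rot: [2.223, 2.218, 0.002]
ft_force: [0.4, 0.5, -0.6]
grip_width: 0.72
gripper_force: 0.0
t30.8 pos [ 0.495 -0.1    0.223] yaw -0 j1,j6 [-0.35 -0.35] shift [ 0.1   -0.495  0.222] turn rad None tilt 0.0
(123, 276) (359, 331, 45, 44, 47)
(123, 275) (360, 330, 66, 64, 4)
(401, 261) (394, -293, 114, 36, -21)
(247, 240) (440, 56, 23, 23, 1)
(347, 229) (460, -163, 226, 65, 71)
(284, 218) (493, -26, 112, 36, -21)
(406, 198) (542, -308, 68, 20, -15)
(358, 192) (550, -197, 171, 60, -81)
(285, 173) (598, -28, 29, 25, -44)
(257, 173) (598, 37, 30, 26, -89)
(161, 173) (596, 258, 60, 38, -75)
(257, 175) (593, 37, 60, 58, 1)
(192, 165) (614, 189, 52, 27, 15)
(306, 162) (626, -79, 67, 19, -21)
(270, 149) (656, 7, 61, 10, -89)
(174, 155) (636, 230, 149, 16, -75)
(268, 176) (596, 19, 147, 119, -22)
(178, 171) (601, 220, 158, 93, -75)
```

View pics/t3.png

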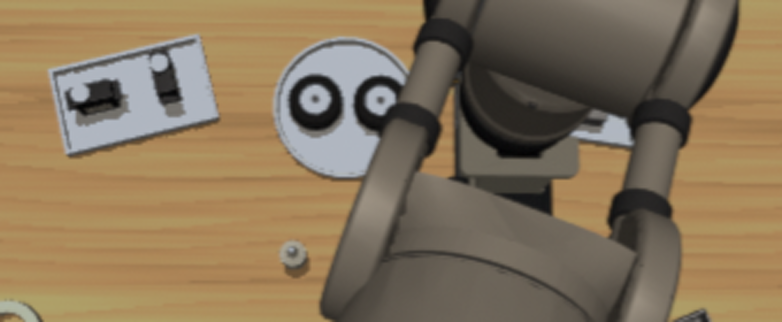

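Both wheels lie side by side in the dish at (598,-28) and (598,37) mm. Both servos stand in the tray, and the glue at (440,56) mm hasn't moved. The arm hides the battery, so I move over to check it.

```bash
python3 -m pendant '[[-0.035,0.015,0,0,0,0,0.066],[-0.035,0.015,0,0,0,0,0.066],[-0.035,0.015,0,0,0,0,0.066],[0,0,0,0,0,0,0.066],[0,0,0,0,0,0,0.066]]' 20
python3 - <<'E'
from h import *
plan(0,0,0)
look("w11",z=.027)
E
```

```text
clock: 31.3
tool_pos: [0.5402, -0.2043, 0.2207]
tool_rot: [-2.219, -2.22, 0.001]
ft_force: [-0.1, 0.5, -0.6]
grip_width: 0.72
gripper_force: 0.0
t31.3 pos [ 0.54  -0.204  0.221] yaw 0 j1,j6 [-0.49 -0.5 ] shift [ 0.204 -0.539  0.223] turn rad None tilt 0.2
light (552, 204) (853, -228, 50, 17, -77)
light (347, 197) (616, -228, 106, 85, -8)
light (337, 9) (599, -35, 31, 15, 1)
light (332, 24) (595, -49, 132, 44, 1)
dark (335, 17) (597, -42, 52, 30, 1)
dark (49, 42) (313, -58, 86, 13, -76)
```

View pics/w11.png

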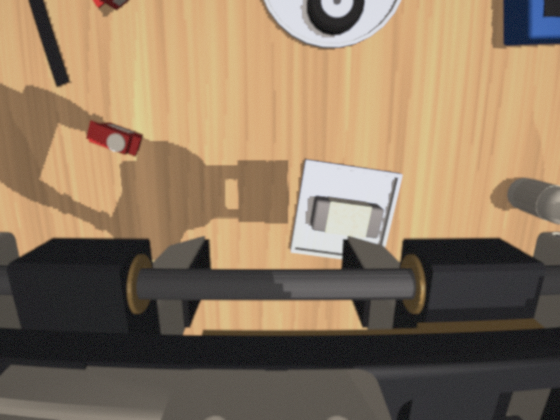

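The battery at (347,217) lies flat and centred in the square tray, and the robot touches nothing. Handing in.

```bash
python3 -c "
from cell import robot
print(robot.finish_job())"
```

```text
the job is handed in; nothing more can be done
None
```

The job is handed in at about 31 s: both wheels lie flat in the dish, both servos stand in the oblong tray, the battery lies flat in the square tray, and the glue bottle is upright where it was; the hand-in returned no verdict.

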